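Put the air grinder in its case and drop the latch bar

ROBOT

A 7-joint arm with a two-finger parallel gripper is mounted at the origin on the work surface. World frame = base frame: x ahead of the robot, y to its left, z up, the work surface at z = 0. Lengths are in m, angles in rad, forces in N, time in s.
With the tool pointing down it reaches from about 0.425 to 0.95 m from the base axis. Payload 4.7 kg.
Tool frame: the origin (TCP) lies on the centre line of the jaws, within the pads' length; the fingertips stand robot.nose_length ahead of it and the grasp point (between the pads) lies 8 mm behind it (robot.nose_length is the distance from the TCP to the fingertips, in m); z points along the fingers, y is the line along which they close (so a half turn about z gives the same grasp; the last joint's range is limited). The gripper opens to 85 mm and grips with 20 to 120 N. Pads are 22 mm wide; open, the fingers measure 114 mm over their backs; the gripper's body (76 mm by 85 mm) begins 54 mm behind the grasp point. The pads swing forward as they close: fully open they stand 13 mm farther back than shut.
Start: joints at [-0.029, 0.469, -0.049, 1.532, 0.024, 1.141, -0.082], TCP at [0.675, 0, 0.242] pointing down, gripper open.
Joint ranges: [-2.59, 2.59], [-0.33, 1.99], [-1.39, 1.29], [0.1, 2.45], [-1.04, 4.18], [0.21, 1.99], [-2.66, 2.66]. Speed limits (rad/s): [2.57, 2.57, 3.14, 3.14, 3.14, 3.14, 3.14].

INTERFACE

Orientations are given as [roll, pitch, yaw] about the fixed x, y, z axes, in that order (R = Rz(yaw) Ry(pitch) Rx(roll)).
In Python, from plant import robot gives the robot as it stands. Calls block until the motion is done:
- robot.goto(position, orientation): joint-space move of the TCP to a pose.
- robot.move_straight(position, vel=0.15, attitude=None, contact_N=None): straight line of the TCP; attitude=None keeps the orientation; vel is the mean speed in m/s. With contact_N (N) it stops when the force on the tool has changed by that much, and returns True; else False.
- robot.move_joints(angles): joint-space move.
- robot.grip(opening, strength=None): opening from 0.0 (shut) to 1.0 (fully open); strength is the grip in N (None keeps the last); returns when the fingers have stopped.
- robot.sleep(seconds).
- robot.inverse_kinematics(position, orientation): joint angles nearest the present ones, or None.
- robot.sense(): the state.
- robot.grab_frame(name): name is "scene" or "side" or "wrist"; returns a dict with "image" (420x560x3 uint8, red, green, blue), "range_z" (420x560 float32, m along the optical axis (not along the pixel's ray), 0 where there is no reading), "fx", "fy", "cx", "cy" (pixels), "R" (3x3) and "t" (3): a world point X has camera coordinates R X + t. Camera axes: x right, y down, z forward; pixel columns grow to the right and rows downward; lengths in m; the calibration is good to about 2 mm. A picture is of the moment at which its call begins.
A pose or a line that the arm cannot do raises robot.IKError and nothing moves.
- robot.close_job(): hands the job in; it is judged then, once.
The state is a dict: "t": time; "joint_pos": joint angles; "joint_velocities": joint speeds; "effort": joint torques, N m; "tcp_pos": TCP position; "tcp_rot": TCP orientation; "wrist_force": force on the tool from outside, world axes, zero at the start; "torque": the same for the moment, N m; "opening": opening from 0.0 (shut) to 1.0 (fully open); "gripper_force": force on a finger pad.
Only numpy, scipy, OpenCV 4.12 (cv2) and the standard library are available. Lean on these libraries where they do the work, as an engineer would, in place of code of your own. Each camera call takes 0.05 s, during which the arm holds its last target. There are 200 camera calls.

TASK

Put the air grinder away: lay it (do not drop it) in the rubber cradle of the open steel case, either way round, and lower the lid fully shut without slamming it. Then secure the case with the pivoted drop bar beside it: raise the bar's nose over the low lip of the keeper, swing it in above the lid's tongue and let it drop right down into the keeper's notch. Leave the wrench, the tin and the yellow scraper where they are.

Things in the scene. Friction and masses are not known exactly. Their poses are not given: they have to be found in the camera images.
- case: Grey steel case fixed on the table, 150 mm along its x, 220 mm along its y, rim 70 mm high, walls and floor 4 mm. Origin: centre of its underside; z up, x away from the robot (give or take some yaw). The lid is hinged along its +y end, the latch is outside its -y end. Positions called 'case frame' are in these axes.
- cradle (a point): Where the grinder's centre comes to lie, along the case's y: 31 mm above the table, mid case; axes as the case. Two rubber beds (tops 12 mm above the table, |y| 35 to 101 mm in the case frame) each between two straight cheeks 48 mm apart, 8 mm thick, tops 26 mm above the table. Between the beds (|y| under 35 mm) bare floor with finger room; inner walls at x = -71 and 71 mm.
- grinder_mid (a point): Centre (half-way up and along) of the loose straight air grinder on the table: 170 mm long along its x, 0.6 kg, aluminium barrel of 32 mm diameter between two square rubber anti-roll collars, 38 x 38 mm, 16 mm thick, 50 mm either side of the centre; the bare barrel between them is 84 mm long. On the table its centre is 19 mm up. z up.
- lid (a joint): Hinge angle of the lid (rad): 0 shut, grows as it opens, about 1.57 upright. Stiff hinge: the lid stays where it is left and never falls by itself; pushing it at its free end takes up to about 3 N. It must be pushed all the way down to 0.
- lid_hinge (a point): Middle of the lid's hinge line, which runs along the case's x at y = 110 mm (case frame), 70.5 mm above the table; axes as the case. The lid is a plate 150 mm wide, 220 mm from hinge to free edge, 8 mm thick, underside at hinge height when shut. A flat tongue (x = -5 to 35 mm) juts 45 mm beyond the free edge; shut, it lies under the drop bar's closed position.
- lid_middle (a point): Middle of the lid's outer face; its axes are the lid's (z out of the outer face, -y towards the free edge).
- swivel (a joint): Sideways swing of the drop bar about the vertical through bar_pivot (rad): 0 = bar along the case's x, above the notch and the tongue; grows as the nose swings outward, away from the case (towards the case's -y). It ends at 0.75, and the keeper's tall inner cheek stops it just about 0. Light friction: it stays where it is left.
- bar (a joint): Tilt of the drop bar (rad): 0 = level, as when its nose rests on the notch floor; grows as the nose rises; free play -0.03 (resting, outside the keeper) to 0.30 (end stop). The nose is heavier and falls by itself. To pass over the lip it needs more than about 0.16.
- bar_pivot (a point): Crossing of the drop bar's swivel and tilt axes, 84 mm above the table, at x = -55, y = -150 mm in the case frame; axes as the case.
- bar_nose (a point): Free end of the drop bar, a flat steel bar 20 mm wide and 10 mm thick: mid-section of its end face, 145 mm from the pivot. x along the bar from tail to nose.
- bar_tray (a point): Tail of the drop bar, on the robot's side: centre of the floor (upper face) of an open thumb tray, 85 mm behind the pivot, 5 mm above it when level. Floor 52 mm along the bar; two side rims, 44 mm apart inside, rise 14 mm, so a fingertip in it can press down and push sideways. About 2 N lowers it and raises the nose (25 mm at the end stop); nothing lies beneath. x towards the nose.
- notch (a point): Floor of the keeper's notch, middle, 79 mm above the table, at x = 60, y = -150 mm in the case frame, 115 mm from the pivot; axes as the case. The steel keeper is 24 mm along x, fixed to the case. The notch is 26 mm wide: on the outer side (-y) a lip 8 mm thick and 16 mm high, on the inner side a cheek 35 mm high which stops the bar.
- wrench: Loose steel wrench, 170 mm, lying on the table; bystander. Origin at the middle of its underside.
- tin: Loose plain metal tin, 72 mm diameter, 100 mm high, standing; bystander. Origin: centre of its underside.
- scraper: Loose flat yellow plastic scraper, 100 x 50 x 6 mm, lying on the table; bystander. Origin: centre of its underside.
Mind the look-alikes: they are no part of the job. What is shaped like the part that bears grinder_mid but orange or purple is not meant.

How it is judged:
On the way, in this order (a step that is already met when the one before it is completed fails the run):
1. the grinder lies released in the cradle, the lid still open (x of grinder_mid in the frame of case between -0.012 and 0.012 m and y of grinder_mid in the frame of case between -0.032 and 0.032 m and z of grinder_mid in the frame of case between 0.024 and 0.038 m and contact force between the fingers and grinder below 0.3 N and value of joint lid above 0.5 rad), for 0.2 s.
2. the lid is fully shut over it (x of grinder_mid in the frame of case between -0.012 and 0.012 m and y of grinder_mid in the frame of case between -0.032 and 0.032 m and z of grinder_mid in the frame of case between 0.024 and 0.038 m and value of joint lid below 0.03 rad), for 0.2 s.
At the end, for the whole second after the job is handed in: The grinder lies in the cradle (centre within 12 mm across, 32 mm along, and 7 mm in height of the cradle point), the lid is shut (under 0.03 rad), and the drop bar lies down in the keeper's notch (swing within 0.06 rad of 0, tilt under 0.03 rad), all at rest (all of step 2 and value of joint swivel between -0.05 and 0.06 rad and value of joint bar below 0.03 rad and linear speed of grinder below 0.02 m/s); the robot touches nothing.
It fails at once if the grinder dropped into the case (falling faster than 0.5 m/s) (x of grinder_mid in the frame of case between -0.07 and 0.07 m and y of grinder_mid in the frame of case between -0.1 and 0.1 m and z of grinder_mid in the frame of case below 0.07 m and linear speed of grinder above 0.5 m/s).
It fails at once if the lid slammed (faster than 2 rad/s when nearly shut) (value of joint lid below 0.15 rad and velocity of joint lid below -2 rad/s).
It fails at once if the wrench, the tin or the scraper moved more than 30 mm (distance of any of wrench, tin, scraper from where it was at the start of the episode above 0.03 m).
It also fails if it takes over 66 s, if anything falls off the work surface, if the arm or the gripper's body presses on something with over 40 N, if the wrist force passes 120 N, or if a joint passes its speed limit or range.

## Working session

There is one attempt and no reset: what is moved stays moved. The work goes in short steps, each a Python script; the robot and the scene stay as the last script left them, time stands still between calls to the robot, and variables do not carry over. Pictures are saved under pics/ and viewed, at most 10 in all, crops included, and the job is handed in when it is done.

```bash
ls; mkdir -p pics; python3 - <<'E'
from plant import robot
import cv2,numpy as np
for n in("scene","side"):
    f=robot.grab_frame(n); np.savez(f"{n}0.npz",**f)
    cv2.imwrite(f"pics/{n}0.png",cv2.resize(f["image"][:,:,::-1],(800,600)))
print(robot.nose_length, robot.sense())
E
```

```text
pics
0.011 {'t': 0.1, 'joint_pos': array([-0.02890276,  0.46937428, -0.04859056,  1.53357761,  0.02409347,
        1.1409945 , -0.08234247]), 'joint_velocities': array([-0.00146372, -0.0016082 , -0.0001071 , -0.003065  , -0.00150439,
       -0.00225401, -0.00078577]), 'effort': array([ 5.33060393e-04, -5.11518788e+01, -4.69155551e-02, -2.38390929e+01,
        1.07741368e-02,  4.46335340e-03,  2.13932526e-05]), 'tcp_pos': array([6.74494206e-01, 1.54972553e-05, 2.41355896e-01]), 'tcp_rot': array([-3.13982511e+00,  5.75542996e-05,  1.57077911e+00]), 'wrist_force': array([ 0.04305123, -0.25185953, -0.43260649]), 'torque': array([-0.01614906, -0.03107849, -0.05558321]), 'gripper_force': 0.0, 'opening': 0.9981914819337323}
```

View pics/scene0.png

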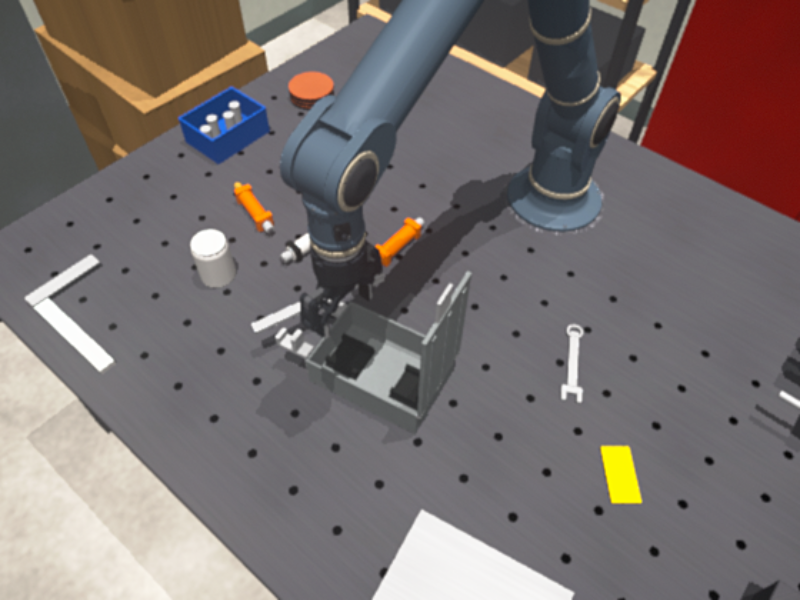

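View pics/side0.png

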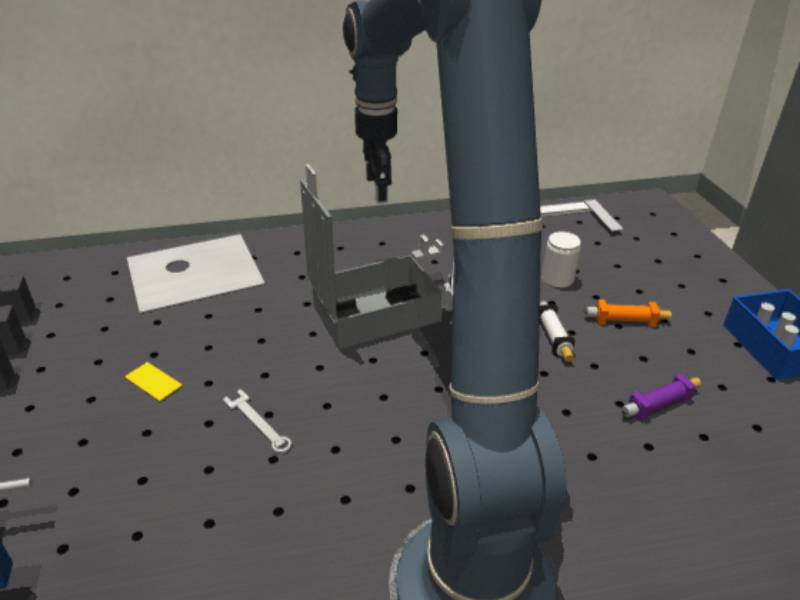

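Candidates for the grinder are: white/aluminium barrel with black collars at side (555,330), scene (297,248); orange ones at side (628,313), scene (253,207) and scene (400,240); purple at side (660,398). I choose the white/aluminium one. The arm hides part of it, so I'll swing the arm aside and look closer.

```bash
python3 - <<'E'
from plant import robot
import cv2,numpy as np
q=robot.sense()["joint_pos"].copy()
q[1]-=0.45; robot.move_joints(q)
q[0]=1.2; robot.move_joints(q)
for n in("scene","side"):
    f=robot.grab_frame(n); np.savez(f"{n}1.npz",**f)
    print(n,f["fx"],f["cx"],f["cy"],f["R"],f["t"])
f=np.load("scene1.npz"); im=f["image"][130:310,130:350,::-1]   # crop
cv2.imwrite("pics/scene1.png",cv2.resize(im,(733,600),interpolation=cv2.INTER_CUBIC))
f=np.load("side1.npz"); im=f["image"][100:310,200:480,::-1]
cv2.imwrite("pics/side1.png",cv2.resize(im,(800,600),interpolation=cv2.INTER_CUBIC))
print(robot.sense()["tcp_pos"],robot.sense()["t"])
E
```

```text
scene 459.4198696255525 282.540834420522 213.38881512637616 [[-0.64762357  0.76175868  0.01753365]
 [ 0.60391135  0.52718645 -0.59780058]
 [-0.46462328 -0.37656097 -0.80145308]] [ 0.34207775 -0.24768687  1.50271547]
side 476.7946094028755 274.58903246744086 213.2885820915859 [[-0.21459059 -0.97668396  0.00627032]
 [-0.58881078  0.1242422  -0.79866497]
 [ 0.77926423 -0.17507802 -0.60174326]] [0.11095707 0.37456928 0.9166035 ]
[ 0.2022679  -0.57104059  0.53425548] 3.8167
```

View pics/scene1.png

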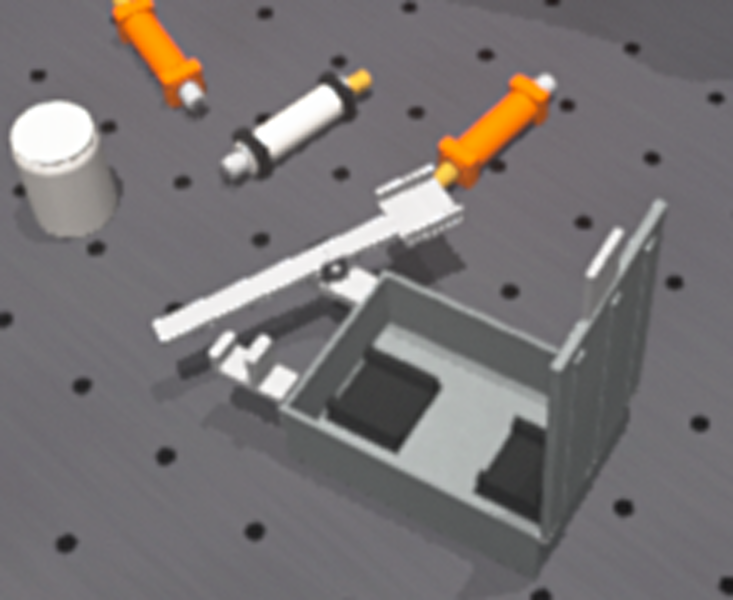

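View pics/side1.png

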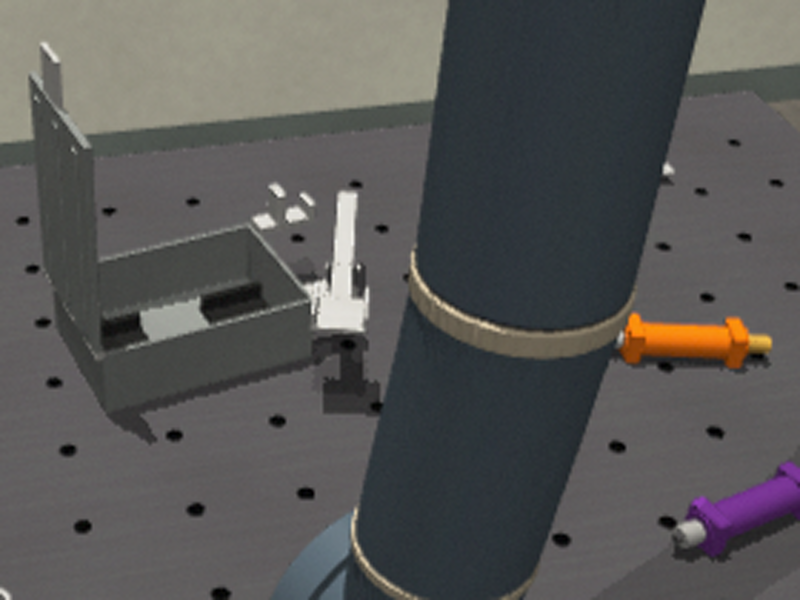

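The scene crop shows the aluminium grinder: barrel centre about (297,123) between black collars at (257,152) and (341,96). Both look-alikes there are orange, at (160,50) and (495,130). The case rim's latch-end corners are at (288,408) and (388,275), the bar nose is at (160,332), and the tray is at (420,207). The side crop confirms an upright lid and the bar swung out.

```bash
cat > h.py <<'E'
import numpy as np,cv2
def ray(f,u,v,z):
    d=f["R"].T@np.array([(u-f["cx"])/f["fx"],(v-f["cy"])/f["fy"],1]); c=-f["R"].T@f["t"]
    return c+d*(z-c[2])/d[2]
def cloud(f):
    Z=f["range_z"].astype(float); v,u=np.indices(Z.shape)
    P=np.stack([(u-f["cx"])/f["fx"]*Z,(v-f["cy"])/f["fy"]*Z,Z],-1)
    P=(P-f["t"])@f["R"]; P[Z==0]=np.nan; return P
E
python3 - <<'E'
from h import *
np.set_printoptions(precision=4,suppress=True)
f=dict(np.load("scene1.npz"))
r=lambda x,y,z:ray(f,130+x/3.333,130+y/3.333,z)
for n,x,y,z in [("rimA+x-y",288,408,.07),("rimB-x-y",388,275,.07),("bot+x+y",540,570,0),("g",297,123,.019),("c1",257,152,.019),("c2",341,96,.019),("tipW",228,168,.019),("tipY",371,76,.019),("nose",160,325,.084),("tray",420,207,.089),("tinTop",53,130,.1)]: print(n,r(x,y,z))
P=cloud(f); 
g=dict(np.load("side1.npz"));Q=cloud(g)
for n,C in(("scene",P),("side",Q)):
    p=C.reshape(-1,3); p=p[(abs(p[:,2]-.07)<.003)&(p[:,0]>.55)&(p[:,0]<.95)&(abs(p[:,1])<.3)]
    print(n,len(p),p.min(0) if len(p) else 0,p.max(0) if len(p) else 0)
    if len(p): 
        R=cv2.minAreaRect(p[:,:2].astype(np.float32));print(R)
# table check, grinder cloud
m=P[130+26:130+54,130+62:130+120]; m=m.reshape(-1,3); m=m[m[:,2]>.012]
print("gr",len(m),np.nanmedian(m,0),m.max(0),cv2.minAreaRect(m[:,:2].astype(np.float32)))
print("table",P[320,150],P[200,400])
# lid
m=P[130+70:130+150,130+168:130+198].reshape(-1,3);m=m[m[:,2]>.1];print("lid",len(m),m.mean(0))
E
```

```text
rimA+x-y [ 0.7022 -0.0704  0.07  ]
rimB-x-y [ 0.562  -0.0991  0.07  ]
bot+x+y [0.6529 0.1371 0.    ]
g [ 0.464  -0.3064  0.019 ]
c1 [ 0.5122 -0.3084  0.019 ]
c2 [ 0.4137 -0.2999  0.019 ]
tipW [ 0.5422 -0.3141  0.019 ]
tipY [ 0.377  -0.2967  0.019 ]
nose [ 0.719  -0.1901  0.084 ]
tray [ 0.5045 -0.1162  0.089 ]
tinTop [ 0.6501 -0.3941  0.1   ]
scene 292 [ 0.5503 -0.1395  0.067 ] [0.7157 0.1456 0.073 ]
((0.6175914406776428, -0.007833212614059448), (0.15123695135116577, 0.2879784405231476), 9.856986999511719)
side 195 [ 0.5502 -0.1555  0.067 ] [0.7043 0.1436 0.0729]
((0.6162493228912354, -0.006052970886230469), (0.15653467178344727, 0.2833426594734192), 8.54218578338623)
gr 472 [ 0.4812 -0.3005  0.0295] [ 0.5519 -0.2828  0.0425] ((0.4692235589027405, -0.3046126961708069), (0.03833390399813652, 0.16498693823814392), 82.47632598876953)
table [ 0.9163 -0.0912 -0.0007] [ 0.1946  0.1696 -0.0023]
lid 1351 [0.593  0.1315 0.2248]
```

```bash
cat > fit.py <<'E'
from h import *
from scipy.optimize import least_squares
np.set_printoptions(precision=4,suppress=True)
P=np.vstack([cloud(dict(np.load(n+"1.npz"))).reshape(-1,3) for n in("scene","side")])
p=P[(abs(P[:,2]-.07)<.004)&(P[:,0]>.5)&(P[:,0]<.8)&(P[:,1]>-.14)&(P[:,1]<.14)]
def loc(c,q): 
    d=q[:,:2]-c[:2]; C,S=np.cos(c[2]),np.sin(c[2]); return np.c_[C*d[:,0]+S*d[:,1],-S*d[:,0]+C*d[:,1]]
def res(c):
    l=np.abs(loc(c,p))-[.073,.108]
    return np.where(l.max(1)>0,np.hypot(*np.maximum(l,0).T),-l.max(1))
best=min((least_squares(res,[.62,0,a],loss="cauchy",f_scale=.002) for a in(.15,.2)),key=lambda s:s.cost)
c=best.x; print("case",c,np.degrees(c[2]),np.median(res(c)),len(p))
np.save("case.npy",c)
C,S=np.cos(c[2]),np.sin(c[2])
W=lambda x,y:(c[0]+C*x-S*y,c[1]+S*x+C*y)
print("rimA",W(.075,-.11),"rimB",W(-.075,-.11),"pivot",W(-.055,-.15))
piv=np.array(W(-.055,-.15))
for n,q in(("nose",(.719,-.1901)),("tray",(.5045,-.1162))):
    l=loc(c,np.array([q]))[0]-[-.055,-.15]; print(n,l,np.hypot(*l),np.arctan2(-l[1],l[0]))
q=P[(P[:,2]>.12)&(P[:,0]>.48)&(P[:,0]<.8)&(P[:,1]>.03)&(P[:,1]<.2)]
l=loc(c,q)
for z in(.15,.2,.25,.285,.32):
    m=abs(q[:,2]-z)<.01; print("lid z",z,m.sum(),np.percentile(l[m],[2,50,98],axis=0).ravel() if m.any() else "")
E
python3 fit.py
```

```text
case [0.6103 0.0154 0.201 ] 11.517117954739454 0.00196528782713222 795
rimA (np.float64(0.7057055322701843), np.float64(-0.07739790855303699)) rimB (np.float64(0.5587257677513694), np.float64(-0.10734701241264721)) pivot (np.float64(0.5863094973831074), np.float64(-0.14254840243638314))
nose [ 0.1205 -0.0731] 0.1409536232793458 0.5451188108443047
tray [-0.0749  0.0422] 0.08594784565669039 -2.629001293781766
lid z 0.15 234 [-0.0757  0.1096 -0.0038  0.1171  0.0748  0.1198]
lid z 0.2 270 [-0.0761  0.1101 -0.0022  0.117   0.0749  0.1197]
lid z 0.25 297 [-0.076   0.1094 -0.0012  0.1168  0.0753  0.1193]
lid z 0.285 475 [-0.0742  0.1091 -0.0027  0.115   0.0741  0.1177]
lid z 0.32 114 [-0.0059  0.1097  0.0138  0.1143  0.036   0.116 ]
```

```bash
python3 - <<'E'
from plant import robot
import numpy as np
np.set_printoptions(precision=3,suppress=True)
yaw=np.radians(-6)
robot.goto([.464,-.305,.20],[np.pi,0,yaw])
print(robot.move_straight([.464,-.305,.015],vel=.12,contact_N=8))
print(robot.sense()["tcp_pos"],robot.sense()["wrist_force"])
robot.grip(0.0,60)
s=robot.sense();print(s["opening"],s["gripper_force"],s["tcp_pos"],s["joint_pos"])
robot.move_straight([.464,-.305,.17],vel=.15)
s=robot.sense();print(s["opening"],s["gripper_force"],s["wrist_force"],s["t"])
import cv2
f=robot.grab_frame("scene");np.savez("scene2.npz",**f)
cv2.imwrite("pics/s2.png",cv2.resize(f["image"][90:270,130:350,::-1],(733,600)))
E
```

```text
False
[ 0.464 -0.305  0.016] [-0.017 -0.454 -0.217]
0.3528419219395651 58.9371657371521 [ 0.464 -0.307  0.016] [ 0.767  0.601 -0.34   1.978  0.336  0.614 -1.471]
0.355195085991548 59.76460576057434 [-0.108 -0.387 -7.887] 9.0583
```

View pics/s2.png

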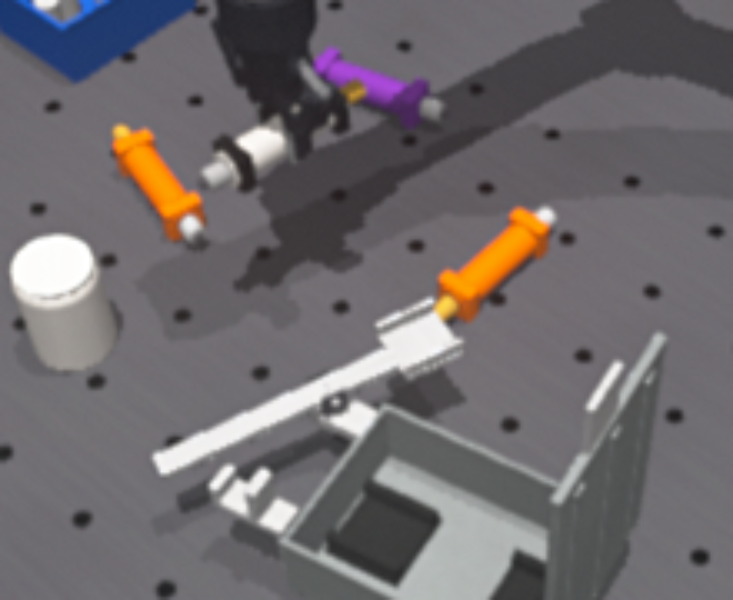

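The grinder is gripped and lifted: its barrel is at (250,150), clear of the table, and everything else is unmoved. I'll check the case's x centre against the cheek tops before placing.

```bash
cat >> h.py <<'E'
try: c=np.load("case.npy")
except Exception: c=np.zeros(3)
def W(x,y,z=None):
    C,S=np.cos(c[2]),np.sin(c[2]); q=[c[0]+C*x-S*y,c[1]+S*x+C*y]
    return q if z is None else q+[z]
def loc(P):
    d=P[...,:2]-c[:2]; C,S=np.cos(c[2]),np.sin(c[2])
    return np.stack([C*d[...,0]+S*d[...,1],-S*d[...,0]+C*d[...,1],P[...,2]],-1)
E
python3 - <<'E'
from h import *
for n in("scene","side"):
    f=dict(np.load(n+"1.npz"))
    l=loc(cloud(f)).reshape(-1,3); im=f["image"].reshape(-1,3)
    m=(abs(l[:,0])<.07)&(abs(l[:,1])<.104)&(l[:,2]<.034)&(im.max(1)<60)
    for lo,hi in((-.1,-.04),(.04,.1)):
        k=m&(l[:,1]>lo)&(l[:,1]<hi)
        print(n,lo,k.sum(),[(round(a,3),int(s),round(float(np.median(l[k&(abs(l[:,0]-a)<.002),2])),4)) for a in np.arange(-.042,.043,.004) if (s:=(k&(abs(l[:,0]-a)<.002)).sum())])
    # rim walls by local x at z~.07
    k=(abs(l[:,2]-.07)<.004)&(abs(l[:,1])<.09)
    print(n,"rim -x",np.median(l[k&(l[:,0]<-.06)&(l[:,0]>-.09),0]),"rim +x",np.median(l[k&(l[:,0]>.06)&(l[:,0]<.09),0]))
    k=(abs(l[:,2]-.07)<.004)&(abs(l[:,0])<.06)&(l[:,1]<-.095)&(l[:,1]>-.125); print("rim -y",np.median(l[k,1]),k.sum())
E
```

```text
scene -0.1 186 [(np.float64(-0.03), 4, 0.0219), (np.float64(-0.026), 33, 0.0215), (np.float64(-0.022), 52, 0.0178), (np.float64(0.006), 4, 0.0109), (np.float64(0.03), 23, 0.0189), (np.float64(0.034), 67, 0.0155), (np.float64(0.038), 3, 0.0121)]
scene 0.04 296 [(np.float64(-0.03), 2, 0.0236), (np.float64(-0.026), 18, 0.0214), (np.float64(-0.022), 25, 0.0147), (np.float64(-0.018), 6, 0.011), (np.float64(-0.014), 12, 0.0113), (np.float64(-0.01), 11, 0.0108), (np.float64(-0.006), 11, 0.0108), (np.float64(-0.002), 14, 0.0108), (np.float64(0.002), 13, 0.0108), (np.float64(0.006), 13, 0.0106), (np.float64(0.01), 18, 0.0108), (np.float64(0.014), 24, 0.0113), (np.float64(0.018), 6, 0.0115), (np.float64(0.022), 1, 0.0226), (np.float64(0.026), 19, 0.0241), (np.float64(0.03), 48, 0.0233), (np.float64(0.034), 55, 0.0135)]
scene rim -x -0.07142890895968419 rim +x 0.07419457723057533
rim -y -0.10733649663307204 84
side -0.1 179 [(np.float64(0.002), 1, 0.0143), (np.float64(0.006), 14, 0.0116), (np.float64(0.01), 16, 0.012), (np.float64(0.014), 17, 0.0129), (np.float64(0.018), 18, 0.0123), (np.float64(0.022), 49, 0.0177), (np.float64(0.026), 45, 0.0192), (np.float64(0.03), 19, 0.025)]
side 0.04 133 [(np.float64(-0.002), 1, 0.0143), (np.float64(0.002), 4, 0.0141), (np.float64(0.006), 18, 0.0114), (np.float64(0.01), 10, 0.0128), (np.float64(0.014), 12, 0.012), (np.float64(0.018), 10, 0.0128), (np.float64(0.022), 35, 0.0178), (np.float64(0.026), 29, 0.0206), (np.float64(0.03), 9, 0.0241), (np.float64(0.034), 3, 0.0232)]
side rim -x -0.0746160132534584 rim +x 0.07125483714384712
rim -y -0.10978962678904411 61
```

```bash
python3 - <<'E'
from plant import robot
from h import *
import time
np.set_printoptions(precision=3,suppress=True)
R=[np.pi,0,c[2]+np.pi/2]
robot.goto(W(0,-.005,.22),R)
s=robot.sense();print(s["joint_pos"],s["tcp_pos"],s["tcp_rot"])
robot.move_straight(W(0,-.005,.06),vel=.12)
print(robot.move_straight(W(0,-.005,.026),vel=.03,contact_N=5))
s=robot.sense();print(s["tcp_pos"],s["wrist_force"],s["t"],loc(s["tcp_pos"]))
f=robot.grab_frame("scene");np.savez("scene3.npz",**f)
cv2.imwrite("pics/s3.png",cv2.resize(f["image"][170:310,170:350,::-1],(770,600)))
E
```

```text
[ 0.557  0.545 -0.911  1.681  0.467  1.151 -0.283] [0.611 0.008 0.219] [-3.14   0.001  1.769]
True
[0.611 0.01  0.028] [ 0.404 -0.757  6.848] 12.9 [-0.    -0.005  0.028]
```

View pics/s3.png

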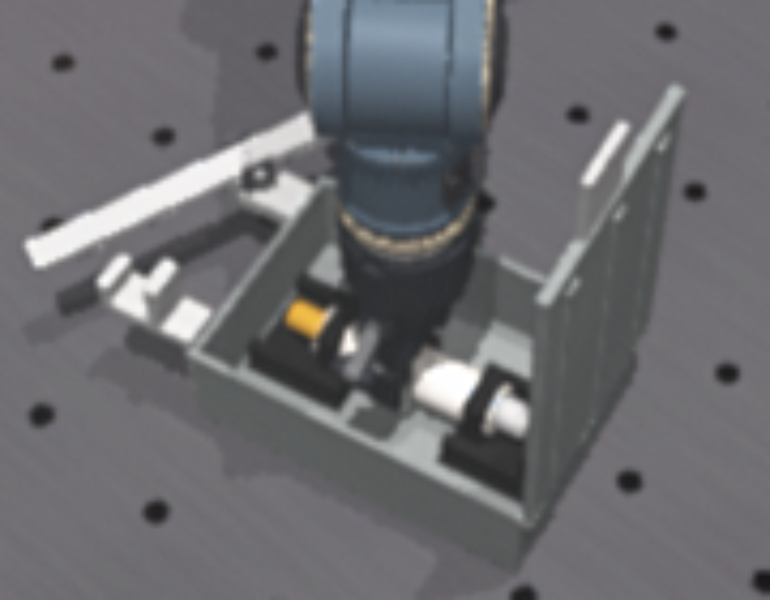

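The picture shows the collars down between the cheeks (collars at about (335,325) and (490,410)). The contact came at TCP z = 0.028 as expected, so I'll release and go round behind the lid.

```bash
python3 - <<'E'
from plant import robot
from h import *
np.set_printoptions(precision=3,suppress=True)
R=[np.pi,0,c[2]+np.pi/2]
robot.grip(.75); robot.sleep(.3)
s=robot.sense();print(s["opening"],s["gripper_force"],s["wrist_force"])
robot.move_straight(W(0,-.005,.42),vel=.25)
f=robot.grab_frame("scene");np.savez("scene4.npz",**f)
cv2.imwrite("pics/s4.png",cv2.resize(f["image"][170:310,170:350,::-1],(770,600)))
robot.grip(0.0,20)
robot.goto(W(-.03,.20,.42),R)
robot.move_straight(W(-.03,.20,.277),vel=.2)
s=robot.sense();print(loc(s["tcp_pos"]),s["wrist_force"],s["t"])
l=loc(cloud(f)); m=(abs(l[...,0])<.02)&(abs(l[...,1])<.03)&(l[...,2]>.02)&(l[...,2]<.06); print("barrel",np.nanmedian(l[m],0),np.percentile(l[m][:,2],98),np.percentile(l[m][:,0],[5,95]))
E
```

```text
0.7497190773021503 0.0 [ 0.02  -1.161 -0.278]
[-0.029  0.2    0.278] [-0.777 -0.274  0.354] 17.7833
barrel [0.007 0.    0.043] 0.04852343963091696 [-0.009  0.016]
```

View pics/s4.png

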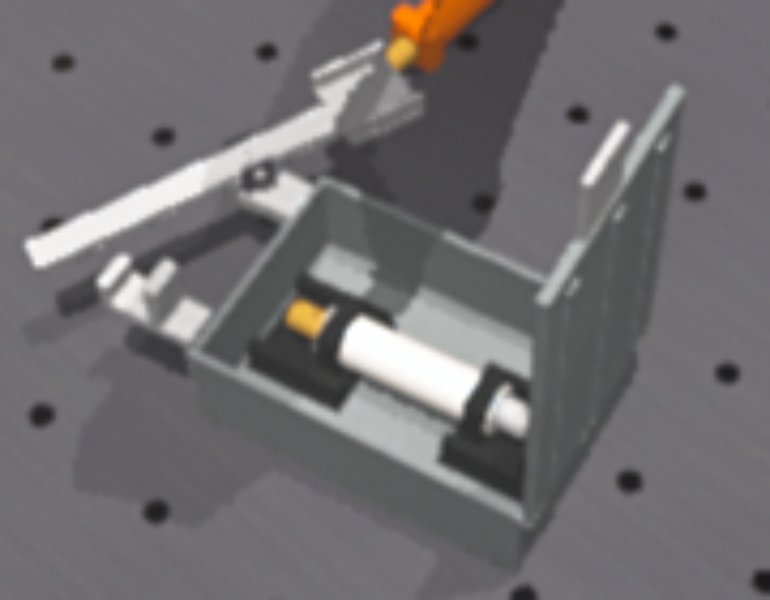

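The grinder lies in the cradle, with its collars at (335,330) and (492,400) between the cheeks and the barrel top at 0.0485 m (0.047 expected). Next is the lid.

```bash
python3 - <<'E'
from plant import robot
from h import *
np.set_printoptions(precision=3,suppress=True)
N=robot.nose_length; rho=.195
def tip(th,off=0): 
    y=.11-rho*np.cos(th)+.008*np.sin(th)+.011+off; z=.0705+rho*np.sin(th)+.008*np.cos(th)
    return W(-.03,y,z+N)
for th in np.r_[1.6,np.linspace(1.45,.1,11)]:
    robot.move_straight(tip(th),vel=.15)
    s=robot.sense(); print(round(th,2),loc(s["tcp_pos"]),s["wrist_force"])
p=W(-.03,.11-rho+.011,.0705+N)
print(robot.move_straight(p,vel=.03,contact_N=20))
s=robot.sense();print(loc(s["tcp_pos"]),s["wrist_force"],s["t"])
robot.sleep(.2)
robot.move_straight(W(-.03,.11-rho+.011,.22),vel=.2)
f=robot.grab_frame("scene");np.savez("scene5.npz",**f)
g=robot.grab_frame("side");np.savez("side5.npz",**g)
for q in(f,g):
    l=loc(cloud(q)).reshape(-1,3); 
    for y0 in(.06,0,-.06,-.1): 
        m=(abs(l[:,0])<.07)&(abs(l[:,1]-y0)<.01)&(l[:,2]<.13);print(y0,np.nanmedian(l[m,2]))
cv2.imwrite("pics/s5.png",cv2.resize(f["image"][170:310,170:350,::-1],(770,600)))
E
```

```text
1.6 [-0.03   0.135  0.277] [-0.403 -0.81   0.172]
1.45 [-0.03   0.106  0.276] [0.228 1.453 1.137]
1.32 [-0.03   0.079  0.272] [-0.604 -0.364  1.193]
1.18 [-0.03   0.054  0.265] [-0.061  0.176 -0.509]
1.04 [-0.03   0.029  0.254] [0.672 1.09  0.623]
0.91 [-0.03   0.007  0.24 ] [0.385 0.306 0.085]
0.78 [-0.031 -0.014  0.223] [ 0.94   0.056 -0.858]
0.64 [-0.03  -0.031  0.204] [0.205 0.325 0.163]
0.51 [-0.03  -0.046  0.182] [ 0.75   0.108 -0.077]
0.37 [-0.03  -0.058  0.159] [-0.434  0.256 -0.01 ]
0.24 [-0.03  -0.067  0.134] [ 0.179 -0.067  0.237]
0.1 [-0.03  -0.072  0.109] [ 0.808  0.724 -0.172]
True
[-0.03  -0.073  0.09 ] [-1.418  0.566  6.99 ] 22.6333
0.06 0.07779926417186488
0 0.07810744369904965
-0.06 0.07795293278984507
-0.1 0.07724579783916596
0.06 0.07883601517276148
0 0.07908324900403187
-0.06 0.07869545309656832
-0.1 0.07864576400528334
```

View pics/s5.png

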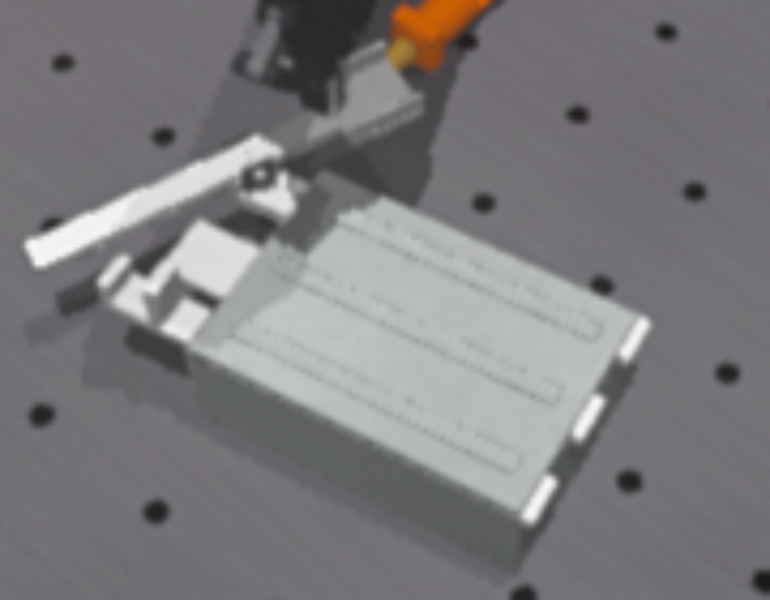

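The lid is shut and flat: its top is at 0.078 m along its whole length, and the tongue at (215,255) lies under the bar's closed position. Next I'll press the tray and swing the bar in.

```bash
python3 - <<'E'
from plant import robot
from h import *
np.set_printoptions(precision=3,suppress=True)
N=robot.nose_length; s0=.53
def pose(s,z,r=.085):
    return W(-.055-r*np.cos(s),-.15+r*np.sin(s),z+N),[np.pi,0,c[2]-s+np.pi/2]
def st(m=""): 
    s=robot.sense();l=loc(s["tcp_pos"]);print(m,l,"sw",round(float(np.arctan2(l[1]+.15,-l[0]-.055)),3),s["wrist_force"],round(s["t"],2))
robot.goto(*pose(s0,.20))
robot.move_straight(pose(s0,.115)[0],vel=.2)
print(robot.move_straight(pose(s0,.082)[0],vel=.04,contact_N=1.5)); st("touch")
robot.move_straight(pose(s0,.072)[0],vel=.05); st("press")
f=robot.grab_frame("scene");np.savez("scene6.npz",**f)
cv2.imwrite("pics/s6.png",cv2.resize(f["image"][170:310,170:350,::-1],(770,600)))
E
```

```text
False
touch [-0.129 -0.107  0.093] sw 0.529 [-1.458  0.712  1.707] 25.79
press [-0.128 -0.107  0.083] sw 0.531 [-0.514  0.48   1.014] 26.14
```

View pics/s6.png

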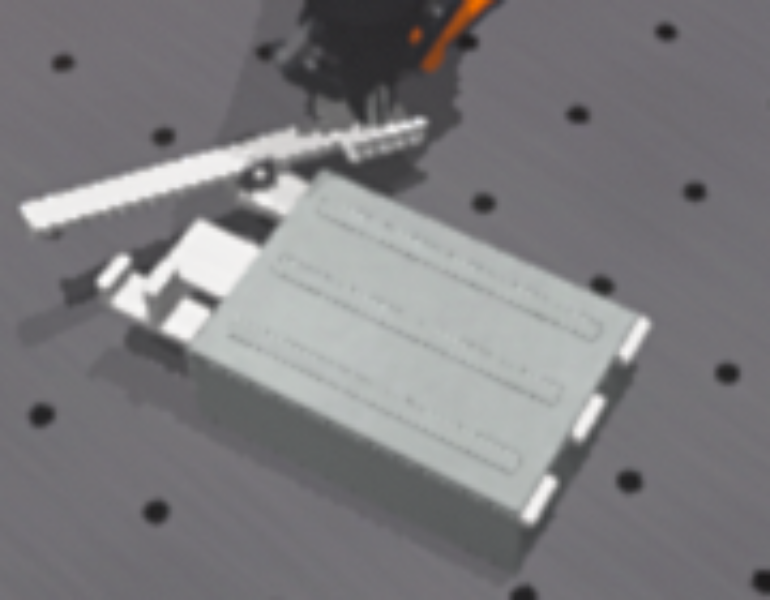

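The fingertip is in the tray and the nose has risen from (35,250) to (30,215). Next is the swing, reading swing and tilt from the depth image.

```bash
cat > b.py <<'E'
from h import *
def bar(f):
    l=loc(cloud(f)).reshape(-1,3); d=l-[-.055,-.15,.084]
    r=np.hypot(d[:,0],d[:,1]); out=[]
    m=(r>.125)&(r<.143)&(d[:,0]>.05)&(d[:,2]>-.004)&(d[:,2]<.07)&(d[:,1]<.03)
    q=np.median(d[m],0); return int(m.sum()),"swing",round(float(np.arctan2(-q[1],q[0])),3),"tilt",round(float((q[2]-.005)/np.hypot(q[0],q[1])),3)
E
python3 - <<'E'
from plant import robot
from b import *
np.set_printoptions(precision=3,suppress=True)
print(bar(dict(np.load("scene5.npz"))),bar(dict(np.load("scene6.npz"))))
N=robot.nose_length
def pose(s,z,r=.085):
    return W(-.055-r*np.cos(s),-.15+r*np.sin(s),z+N),[np.pi,0,c[2]-s+np.pi/2]
def st(m=""): 
    s=robot.sense();l=loc(s["tcp_pos"]);print(m,l,"sw",round(float(np.arctan2(l[1]+.15,-l[0]-.055)),3),s["wrist_force"],round(s["t"],2))
for s in (.42,.3,.18,.06):
    p,a=pose(s,.071); robot.move_straight(p,vel=.06,attitude=a); st(s)
print(bar(robot.grab_frame("scene")))
for s in (-.04,-.12,-.2):
    p,a=pose(s,.071); h=robot.move_straight(p,vel=.04,attitude=pose(0,0)[1],contact_N=6); st((s,h))
    print(bar(robot.grab_frame("scene")))
    if h: break
E
```

```text
(99, 'swing', 0.176, 'tilt', -0.034) (116, 'swing', 0.424, 'tilt', 0.172)
0.42 [-0.133 -0.116  0.082] sw 0.417 [-0.535  0.027  0.62 ] 26.5
0.3 [-0.136 -0.125  0.082] sw 0.3 [-0.313 -0.534  0.623] 26.82
0.18 [-0.138 -0.135  0.082] sw 0.182 [-0.177 -0.419  2.279] 27.13
0.06 [-0.14  -0.145  0.082] sw 0.063 [-0.155 -0.6    0.892] 27.45
(116, 'swing', 0.103, 'tilt', 0.19)
(-0.04, False) [-0.14  -0.153  0.082] sw -0.038 [-0.042 -1.36   1.356] 27.86
(103, 'swing', -0.013, 'tilt', 0.202)
(-0.12, False) [-0.139 -0.161  0.082] sw -0.124 [ 0.157 -1.08   1.503] 28.23
(97, 'swing', -0.066, 'tilt', 0.205)
(-0.2, True) [-0.139 -0.163  0.082] sw -0.154 [-0.754  2.144  1.06 ] 28.49
(107, 'swing', -0.069, 'tilt', 0.203)
```

```bash
python3 - <<'E'
from plant import robot
from b import *
np.set_printoptions(precision=3,suppress=True)
p=robot.sense()["tcp_pos"]; l=loc(p)
robot.move_straight(W(l[0],l[1]+.002,l[2]),vel=.03)
robot.move_straight(W(l[0],l[1]+.002,l[2]+.03),vel=.04); robot.sleep(.3)
robot.move_straight(W(l[0],l[1]+.002,.25),vel=.2)
robot.move_straight(W(l[0]-.02,l[1]-.12,.30),vel=.2); robot.sleep(.2)
f=robot.grab_frame("scene");np.savez("scene7.npz",**f);g=robot.grab_frame("side");np.savez("side7.npz",**g)
L=loc(cloud(f))
for n,q in(("scene",f),("side",g)):
    l=loc(cloud(q)).reshape(-1,3)
    for r in(.03,.08,.135,-.04):
        m=(abs(l[:,0]+.055-r)<.005)&(abs(l[:,1]+.15)<.04)&(abs(l[:,2]-.089)<.012); 
        print(n,r,m.sum(),np.median(l[m],0) if m.any() else "")
cv2.imwrite("pics/s7.png",cv2.resize(f["image"][170:310,170:350,::-1],(770,600)))
s=robot.sense();print(s["wrist_force"],s["t"])
E
```

```text
scene 0.03 26 [-0.026 -0.149  0.087]
scene 0.08 37 [ 0.025 -0.147  0.087]
scene 0.135 32 [ 0.08  -0.148  0.088]
scene -0.04 24 [-0.095 -0.149  0.088]
side 0.03 16 [-0.025 -0.15   0.088]
side 0.08 22 [ 0.025 -0.142  0.084]
side 0.135 6 [ 0.08  -0.161  0.087]
side -0.04 18 [-0.095 -0.15   0.088]
[-0.184 -0.999 -0.495] 31.95
```

View pics/s7.png

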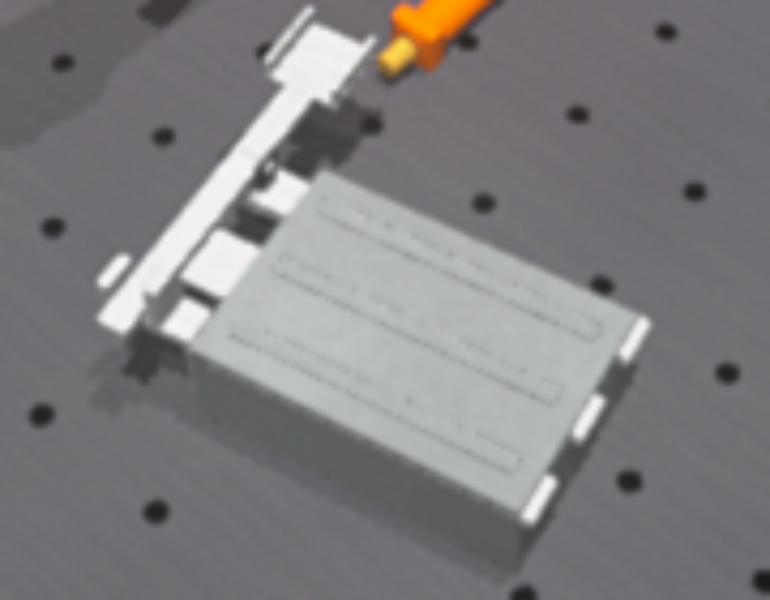

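The bar lies level in the notch: nose at (118,318), between the lip at (113,270) and the cheek, with its top at 0.087–0.088 m all along and the line straight along the case's x. The robot is clear, so I'm handing in.

```bash
python3 -c "
from plant import robot
print(robot.close_job())"
```

```text
the job is handed in; nothing more can be done
None
```

The grinder is in the cradle, the lid is shut and the drop bar is down in the keeper's notch, by the last camera and depth check; I handed the job in at about 32 s, and the hand-in returned no verdict.

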